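# Pin the gate of the bottle rack shut

## Task

Lock the bottle rack that lies across the sink: push its dark gate fully shut so that the eye at its end stands between the two plates of the fork, then take the long red-handled pin from the pin stand in the black tray and push it down through fork and eye until its head sits flat on the fork. Let go of it there. Leave the short blue-handled pin in its stand and do not knock over the bottles in the rack.

Things in the scene. Friction and masses are not known exactly. Their poses are not given: they have to be found in the camera images.
- bottle_rack: white rack fixed across the sink's rims. Origin: mid underside, 85 mm above the bench, on the closed gate's line; x away from the robot, y left along the closed gate, z up. Board 310 (y) x 70 x 12 mm. Fork at y = +90 mm, hinge at y = -100 mm. Bottles stand 45 mm behind the gate line at y = -43 and +27 mm, caps 122 mm above the origin
- fork_seat (a point): centre of the fork's vertical hole, on the top face of its upper plate. Two level aluminium plates 36 x 36 x 10 mm, 16 mm apart, web behind, open to the front; holes 15 mm, chamfered. A spring nose from behind, 43 mm below this point, makes a pin that is merely dropped stop 6 mm or more short of its seat, leaning; 2 to 6 N pushes it home and it stays
- gate (a joint): angle of the gate: 0 = shut against its stop (eye in line with the fork's holes), grows to 1.4 rad as it swings out towards the robot, anticlockwise seen from above. Slight friction holds it where it is left; about 1 N at the knob moves it
- gate_hinge (a point): point on the gate's vertical hinge axis at the middle height of the bar
- gate_knob (a point): middle of the 18 mm ball on the gate's black upright knob, 120 mm from the hinge axis; post below it 14 mm thick. Top of the dark bar (10 mm thick, 14 mm high) is 35 mm below this point; eye 34 x 34 x 10 mm, hole 16 mm, 190 mm from the hinge axis. Gate shut, only 10 mm are free between knob and bottles: push from the front
- pin_red: steel clevis pin, red handle, 60 g, upright in the stand. Origin: centre of the underside of its head (flange 26 mm wide, 4 mm thick), 67 mm above the bench at first; z towards the handle. Handle 18 mm thick, 4 to 46 mm above the origin; shank 12 mm thick, 56 mm long below it, the last 8 mm tapered to 5 mm
- pin_blue: like the red pin, but with a blue handle and a shank only 34 mm long; not wanted here
- pin_holder: grey stand, 96 x 40 x 64 mm, fixed in the black tool tray (walls 35 mm high, floor 3 mm above the bench); the two pins stand in open 15 mm holes of its top plate (8 mm thick), 23 mm either side of its middle along its x axis. Origin: centre of its underside
- bottle_a: white bottle with red screw cap, 57 mm wide, 107 mm tall, standing in the rack; origin: centre of its underside
- bottle_b: white bottle with red screw cap, 57 mm wide, 110 mm tall, standing in the rack; origin: centre of its underside
Mind the look-alikes: they are no part of the job. What is shaped like the bottle_a but green is not meant.

How it is judged:
On the way, in this order (a step that is already met when the one before it is completed fails the run):
1. the gate is shut (value of joint gate below 0.04 rad), for 0.2 s.
2. the red pin is through fork and eye, its head on the fork (distance between pin_red and fork_seat below 0.004 m and angle between pin_red's own z axis and vertical below 0.08 rad and value of joint gate below 0.04 rad), for 0.2 s.
At the end, for the whole second after the job is handed in: Gate shut (0.04 rad); red pin upright (0.06 rad) through fork and eye, head on the fork's top (2.5 mm in height, 3 mm sideways), at rest; blue pin still in its stand (20 mm); both bottles still standing in the rack (40 mm, 0.15 rad) (horizontal distance between pin_red and fork_seat below 0.003 m and z of pin_red in the frame of fork_seat between -0.0025 and 0.0025 m and angle between pin_red's own z axis and vertical below 0.06 rad and value of joint gate below 0.04 rad and linear speed of pin_red below 0.02 m/s and distance of pin_blue from where it was at the start of the episode below 0.02 m and angle between each of bottle_a, bottle_b's own z axis and vertical below 0.15 rad and distance of each of bottle_a, bottle_b from where it was at the start of the episode below 0.04 m); the robot touches nothing.
It fails at once if a bottle in the rack is knocked over (angle between any of bottle_a, bottle_b's own z axis and vertical above 0.5 rad).
It fails at once if the blue pin is taken out of its stand (distance of pin_blue from where it was at the start of the episode above 0.03 m).
It also fails if it takes over 51 s, if anything falls off the work surface, if the arm or the gripper's body presses on something with over 40 N, if the wrist force passes 120 N, or if a joint passes its speed limit or range.

## Robot

A 6-joint arm with a two-finger parallel gripper is mounted at the origin on the work surface; the furniture and walls round the work are solid. World frame = base frame: x ahead of the robot, y to its left, z up, the work surface at z = 0. Lengths are in m, angles in rad, forces in N, time in s.
With the tool pointing down it reaches from about 0.25 to 0.725 m from the base axis. Payload 4 kg.
Tool frame: the origin (TCP) lies midway between the tips of the shut fingers; the grasp point (between the pads) lies 19 mm behind it; z points along the fingers, y is the line along which they close (so a half turn about z gives the same grasp; the last joint's range is limited). The gripper opens to 85 mm and grips with 20 to 120 N. Pads are 22 mm wide; open, the fingers measure 114 mm over their backs; the gripper's body (76 mm by 85 mm) begins 54 mm behind the grasp point. The pads swing forward as they close: fully open they stand 13 mm farther back than shut.
Start: joints at [-1.277, 0.241, 0.005, 1.335, 0, 1.571], TCP at [0.145, -0.479, 0.231] pointing down, gripper open.
Joint ranges: [-2.72, 2.72], [-1.05, 1.87], [-1.09, 1.28], [-1.99, 2.15], [-1.42, 1.44], [-3.14, 3.14]. Speed limits (rad/s): [2.79, 2.79, 3.14, 3.14, 3.14, 3.14].

## Interface

Orientations are given as a unit quaternion [x, y, z, w].
In Python, from workcell import bot gives the robot as it stands. The module is installed in compiled form; this text tells all that it offers.
- The arm moves only by the tool drive_tool, never from a script. Its arguments are lists of equal length, an entry for each row: "slide": the shift along the tool's x, y, z scaled (see below), a list of three; "rotation": the turn, a rotation vector about the tool's x, y, z scaled (see below), a list of three. A call has exactly 8 rows; each row is the pose to reach, as a shift and turn from the pose commanded when the call began, along the tool's axes at that moment; what a row does not reach only later rows make up. The controller multiplies each number of a shift by 250 mm and each number of a turn by 0.5 rad. A row lasts 1/8 s, in which the tool goes at most 62.5 mm and 10.7 degrees, less where a joint would pass 70% of its speed; a pose out of reach is approached as far as the arm can. A call with a number of a shift or a turn outside -1 to 1 is refused whole. A call with a gripper value outside its range is refused whole. "gripper" is the opening, from 0 (shut) to 1 (fully open), set as the call begins (left out, the last holds). The fingers move at their own pace and stop on an object; the grip force is fixed at half the most. Time passes only in rows, so rows that repeat a pose let the fingers close, or fill a call up. It gives the time, the measured TCP pose, the force, the opening and the grip force at its end, in the units of the state.
- bot.get_obs(): the state, without advancing time (a new reading comes with each control period).
- bot.camera(name): name is "side" or "top" or "wrist"; returns a dict with "image" (420x560x3 uint8, red, green, blue), "z_map" (420x560 float32, m along the optical axis (not along the pixel's ray), 0 where there is no reading), "camera_matrix" (3x3 intrinsics, pixels), "k1" (the pictures are not rectified: a ray, as slopes to the right and down, at radius r is drawn at 1 + k1 r^2 times it, then the intrinsics apply), "xyz" and "orientation" of the camera in the world. Camera axes: x right, y up, looking along -z (the intrinsics and any distortion apply to the point x, -y, -z); pixel columns grow to the right and rows downward; lengths in m; the calibration is good to about 2 mm. A picture is of the moment at which its call begins.
- bot.job_done(): hands the job in; it is judged then, once.
The state is a dict: "clock": time; "joint_pos": joint angles; "joint_vel": joint speeds; "tau": joint torques, N m; "eef_pos": TCP position; "tool_rot": TCP orientation; "ft_force": force on the tool from outside, world axes, zero at the start; "ft_torque": the same for the moment, N m; "grip_width": finger opening in m; "grasp_force": force on a finger pad.
Only numpy, scipy, OpenCV 4.12 (cv2) and the standard library are available. Lean on these libraries where they do the work, as an engineer would, in place of code of your own. Each camera call takes 0.05 s, during which the arm holds its last target. There are 200 camera calls.

## Working session

There is one attempt and no reset: what is moved stays moved. The work goes in short steps, Python scripts to look and compute and a tool call to move; the robot and the scene stay as the last step left them, time stands still between calls to the robot, and variables do not carry over. Pictures are saved under pics/ and viewed, at most 11 in all, crops included, and the job is handed in when it is done.

Besides the shell and the picture viewer there is one more tool, called after "Call:" by a JSON object that holds its "op" and its "data", one argument or row to a line. drive_tool: Moves the arm, as the interface text tells. Shifts and turns lie within -1 to 1; 1 stands for 250 mm of shift or 0.5 rad of turn. Its arguments: {"type":"object","properties":{"slide":{"type":"array","items":{"type":"array","items":{"type":"number"}}},"rotation":{"type":"array","items":{"type":"array","items":{"type":"number"}}},"gripper":{"type":"number"}},"required":["slide","rotation"]}

```bash
mkdir -p pics
cat > h.py <<'E'
import numpy as np, cv2
from scipy.spatial.transform import Rotation as R
from workcell import bot
def shot(name, tag):
    c=bot.camera(name); np.savez(f'{tag}.npz',**{k:np.array(v) for k,v in c.items()})
    cv2.imwrite(f'pics/{tag}.png',c['image'][:,:,::-1]); return c
def load(tag): return dict(np.load(f'{tag}.npz'))
def rays(c,uv):
    K=c['camera_matrix']; uv=np.atleast_2d(uv).astype(float)
    d=np.array([(uv[:,0]-K[0,2])/K[0,0],(uv[:,1]-K[1,2])/K[1,1]]).T
    s=d.copy()
    for _ in range(20): s=d/(1+float(c['k1'])*(s**2).sum(1,keepdims=True))
    v=np.c_[s[:,0],-s[:,1],-np.ones(len(s))]
    return R.from_quat(c['orientation']).apply(v)
def atz(c,uv,z):
    v=rays(c,uv); return c['xyz']+v*((z-c['xyz'][2])/v[:,2])[:,None]
def atdepth(c,uv):
    uv=np.atleast_2d(uv); z=np.array([c['z_map'][int(v),int(u)] for u,v in uv])
    return c['xyz']+rays(c,uv)*z[:,None]
def proj(c,P):
    p=R.from_quat(c['orientation']).inv().apply(np.atleast_2d(P)-c['xyz']); s=np.c_[p[:,0],-p[:,1]]/-p[:,2:]
    s=s*(1+float(c['k1'])*(s**2).sum(1,keepdims=True)); K=c['camera_matrix']
    return np.c_[s[:,0]*K[0,0]+K[0,2],s[:,1]*K[1,1]+K[1,2]]
def tomove(dw):
    "world shift -> slide units"
    o=bot.get_obs(); return R.from_quat(o['tool_rot']).inv().apply(dw)/0.25
E
python3 - <<'E'
from h import *
np.set_printoptions(precision=3,suppress=True)
for n in('top','side'):
    c=shot(n,n+'0'); print(n,c['xyz'],c['orientation'],c['camera_matrix'][0,0],c['k1'])
o=bot.get_obs(); print(o)
E
```

```text
top [0.487 0.054 1.048] [ 0.059 -0.068 -0.701  0.707] 435.6883329337334 -0.04199978744667201
side [ 1.25  -0.571  0.647] [0.453 0.175 0.332 0.808] 523.3524768517469 -0.035407674082551806
{'clock': 0.1, 'joint_pos': array([-1.277,  0.241,  0.004,  1.335,  0.   ,  1.571]), 'joint_vel': array([-0.001, -0.003,  0.004, -0.001, -0.001,  0.001]), 'tau': array([ -0.001, -37.314,  25.301,   0.011,   0.   ,  -0.   ]), 'eef_pos': array([ 0.145, -0.478,  0.231]), 'tool_rot': array([ 0.989,  0.146, -0.   , -0.001]), 'ft_force': array([ 0.136, -0.148,  0.544]), 'ft_torque': array([-0.011, -0.005,  0.056]), 'grasp_force': 0.0, 'grip_width': 0.08551309685579864}
```

View pics/top0.png

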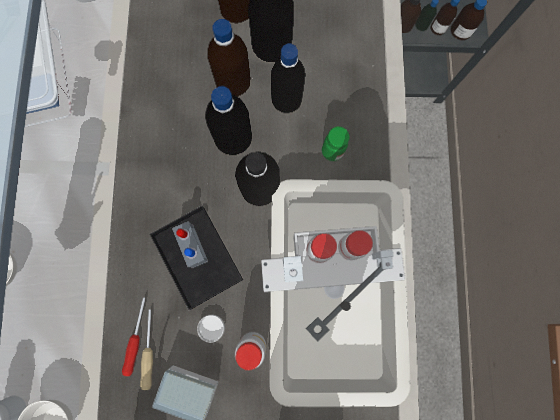

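View pics/side0.png

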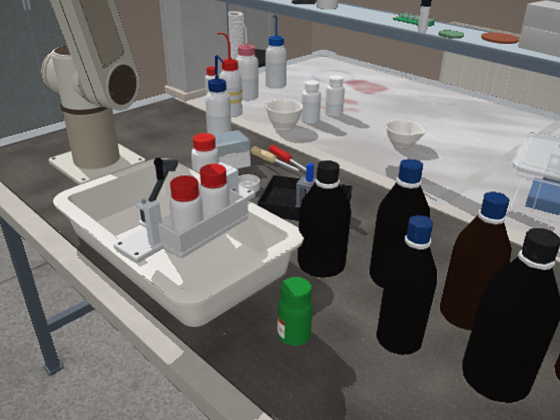

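The top view shows the rack across the sink, with the fork at about (292,271), the hinge at (388,262), the knob at (346,306) and the eye at (317,328). The red pin is at (182,233) and the blue pin at (190,253), both in the stand in the black tray. Possible confusions: the blue pin, the red screwdriver (131,355), the red-capped loose bottle (249,352) and the green bottle (336,142). I'll check the pin and rack in an enlarged crop.

Run:
```python
from h import *
c=load('top0'); im=c['image'][:,:,::-1]
a=cv2.resize(im[205:285,145:245],None,fx=4,fy=4,interpolation=cv2.INTER_CUBIC)  #400x320
b=cv2.resize(im[225:345,255:410],None,fx=5,fy=5,interpolation=cv2.INTER_CUBIC)[:600]
cv2.imwrite('pics/a.png',a);cv2.imwrite('pics/b.png',b)
np.set_printoptions(precision=3,suppress=True)
print(atdepth(c,[[182,233],[190,253],[292,271],[388,262],[346,306],[317,328],[323,246],[358,243]]))
```

```text
[[ 0.594  0.256  0.109]
 [ 0.551  0.236  0.111]
 [ 0.516  0.017  0.095]
 [ 0.532 -0.172  0.175]
 [ 0.447 -0.083  0.198]
 [ 0.387 -0.046  0.001]
 [ 0.561 -0.039  0.203]
 [ 0.567 -0.107  0.206]]
```

View pics/a.png

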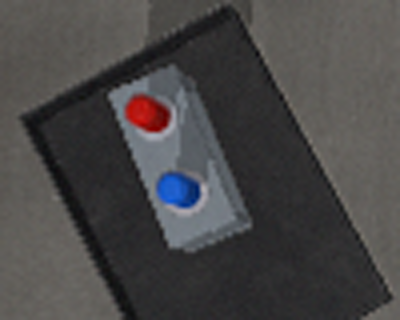

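View pics/b.png

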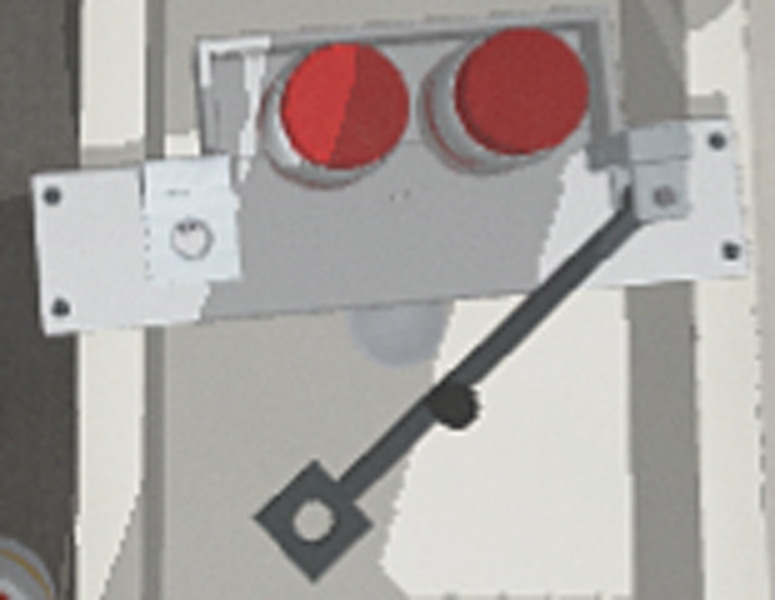

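The red pin stands at the far end of the stand, at crop (147,113), i.e. pixel (181.8,233.2). The blue pin is nearer the robot at (190,252.5). The fork hole is at pixel (293.2,272.6), the hinge screw at (387.6,264), the knob at (346,306) and the eye hole at (317.7,328.7).

Run:
```python
from h import *
np.set_printoptions(precision=4,suppress=True)
c=load('top0')
print('plate',atdepth(c,[[287,263],[298,262],[287,279],[300,277]]))
print('board',atdepth(c,[[266,264],[266,290],[275,288]]))
print('eyeplate',atdepth(c,[[309,328],[325,329],[317,338],[317,320]]),'bar',atdepth(c,[[365,285]]),'hinge',atdepth(c,[[387.6,264],[384,264]]),'knob',atdepth(c,[[346,306],[347,305]]))
zf=np.median(atdepth(c,[[287,263],[298,262],[287,279],[300,277]])[:,2])
# rims: pin stand top corners and handle tops
print('stand',atdepth(c,[[185,241],[178,230],[194,262]]))
print('red',atdepth(c,[[182,233],[181,233]]), 'blue',atdepth(c,[[190,252]]))
F=atz(c,[[293.2,272.6]],zf)[0];H=atz(c,[[387.6,264]],atdepth(c,[[387.6,264]])[0,2])[0]
print('F',F,'H',H,np.linalg.norm((F-H)[:2]))
E_=atz(c,[[317.7,328.7]],zf-.013)[0]; print('eye',E_,np.linalg.norm((E_-H)[:2]))
# pixel of red tops -> at z .113
print(atz(c,[[181.8,233.2],[189.7,252.5]],.113))
s=load('side0'); print('side px red top',proj(s,[[.593,.256,.113]]), proj(s,[F]))
```

```text
plate [[0.5294 0.0297 0.1645]
 [0.5316 0.0075 0.164 ]
 [0.4975 0.0297 0.1689]
 [0.5017 0.0036 0.1664]]
board [[0.5302 0.0734 0.0956]
 [0.4746 0.0727 0.0953]
 [0.4791 0.0534 0.0991]]
eyeplate [[ 0.4016 -0.0149  0.1564]
 [ 0.3994 -0.0472  0.152 ]
 [ 0.3817 -0.0313  0.1501]
 [ 0.4169 -0.0313  0.152 ]] bar [[ 0.4866 -0.1291  0.1542]] hinge [[ 0.5282 -0.1712  0.1759]
 [ 0.5284 -0.1654  0.1698]] knob [[ 0.4468 -0.0827  0.1979]
 [ 0.4487 -0.0847  0.1977]]
stand [[0.5812 0.2573 0.067 ]
 [0.6006 0.2642 0.1118]
 [0.5345 0.2353 0.0657]]
red [[0.5945 0.2558 0.1094]
 [0.5942 0.2575 0.1116]] blue [[0.5534 0.2359 0.1134]]
F [0.5103 0.0172 0.1655] H [ 0.5282 -0.1712  0.1759] 0.18925843621553684
eye [ 0.4    -0.0325  0.1525] 0.18884072742441985
[[0.5936 0.2554 0.113 ]
 [0.5523 0.2366 0.113 ]]
side px red top [[326.5    168.2461]] [[219.6094 168.8986]]
```

Everything fits the given sizes: fork to hinge measures 189 mm and the pins are 45 mm apart. The gate is open about 0.65 rad. I'll move towards the front of the knob with the fingers shut.

Call:
{"op": "drive_tool", "data": {
  "slide": [
    [0.08,-0.06,0],
    [0.2,-0.15,0],
    [0.35,-0.26,0],
    [0.5,-0.37,0],
    [0.62,-0.46,0],
    [0.7,-0.52,0],
    [0.74,-0.55,0],
    [0.74,-0.55,0]
  ],
  "rotation": [
    [0,0,0],
    [0,0,0.08],
    [0,0,0.16],
    [0,0,0.24],
    [0,0,0.32],
    [0,0,0.4],
    [0,0,0.4],
    [0,0,0.4]
  ],
  "gripper": 0
}}

```text
clock: 1.1
eef_pos: [0.2821, -0.2932, 0.2312]
tool_rot: [0.999, 0.048, -0.0, 0.0]
ft_force: [0.3, 0.2, 0.4]
grip_width: -0.0003
grasp_force: 0.0
```

Run:
```python
from h import *
np.set_printoptions(precision=4,suppress=True)
o=bot.get_obs();p=o['eef_pos'];print(o['clock'],p,R.from_quat(o['tool_rot']).as_matrix(),o['grip_width'])
H=np.array([.5282,-.1712]);a0=np.arctan2(.1884,-.0179)
for g in(.65,.45,.25,.1,0):
  d=np.array([np.cos(a0+g),np.sin(a0+g)]);n=np.array([d[1],-d[0]])
  T=np.r_[H+.12*d-n*(.04 if g==.65 else .021),.168]; print(g,T,tomove(T-p))
```

```text
1.1 [ 0.2821 -0.2932  0.2312] [[ 0.9954  0.0955 -0.0005]
 [ 0.0955 -0.9954 -0.    ]
 [-0.0005 -0.     -1.    ]] -0.00025595017942973264
0.65 [ 0.4175 -0.1101  0.168 ] [ 0.6088 -0.6773  0.2524]
0.45 [ 0.4481 -0.0794  0.168 ] [ 0.7424 -0.7875  0.2524]
0.25 [ 0.4679 -0.0654  0.168 ] [ 0.8267 -0.8361  0.2523]
0.1 [ 0.4844 -0.0575  0.168 ] [ 0.8954 -0.8609  0.2523]
0 [ 0.4959 -0.0537  0.168 ] [ 0.9429 -0.8717  0.2523]
```

Call:
{"op": "drive_tool", "data": {
  "slide": [
    [0.08,-0.09,0],
    [0.2,-0.22,0],
    [0.34,-0.38,0],
    [0.48,-0.53,0.04],
    [0.57,-0.63,0.1],
    [0.61,-0.68,0.17],
    [0.61,-0.68,0.23],
    [0.61,-0.68,0.25]
  ],
  "rotation": [
    [0,0,0],
    [0,0,0],
    [0,0,0],
    [0,0,0],
    [0,0,0],
    [0,0,0],
    [0,0,0],
    [0,0,0]
  ]
}}

```text
clock: 2.1
eef_pos: [0.4173, -0.1104, 0.1677]
tool_rot: [0.999, 0.047, -0.001, -0.0]
ft_force: [-0.6, -0.2, -0.0]
grip_width: -0.0001
grasp_force: 0.0
```

Call:
{"op": "drive_tool", "data": {
  "slide": [
    [0.06,-0.05,0],
    [0.12,-0.1,0],
    [0.16,-0.13,0],
    [0.2,-0.15,0],
    [0.23,-0.17,0],
    [0.26,-0.18,0],
    [0.28,-0.19,0],
    [0.3,-0.19,0]
  ],
  "rotation": [
    [0,0,0],
    [0,0,0],
    [0,0,0],
    [0,0,0],
    [0,0,0],
    [0,0,0],
    [0,0,0],
    [0,0,0]
  ]
}}

```text
clock: 3.1
eef_pos: [0.4883, -0.0553, 0.1687]
tool_rot: [0.999, 0.047, -0.0, -0.0]
ft_force: [-0.6, 0.0, -0.4]
grip_width: 0.0001
grasp_force: 0.2
```

Run:
```python
from h import *
np.set_printoptions(precision=4,suppress=True)
c=shot('top','t2');w=shot('wrist','w2');o=bot.get_obs();print(o['clock'],o['eef_pos'],o['ft_force'])
im=np.hstack([cv2.resize(c['image'][225:345,255:410],(400,310),interpolation=cv2.INTER_CUBIC),cv2.resize(w['image'],(400,310))])
cv2.imwrite('pics/m2.png',im[:,:,::-1])
```

```text
3.2 [ 0.4887 -0.0555  0.1688] [ 0.3026 -0.2191  1.0251]
```

View pics/m2.png

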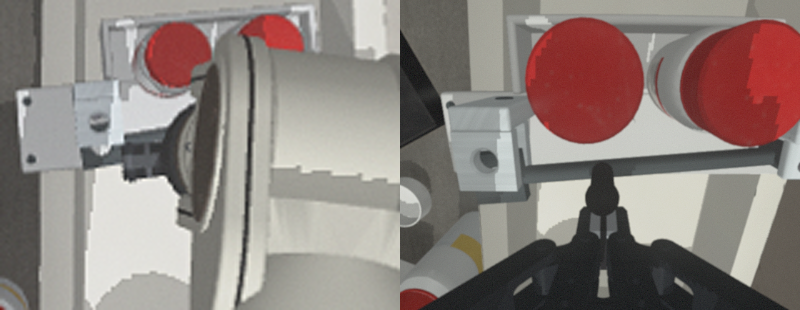

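The knob sits directly in front of the shut fingers at (600,190), and the eye is partly in the fork at (105,155). I'll push the last few millimetres slowly.

Call:
{"op": "drive_tool", "data": {
  "slide": [
    [0.006,0,0],
    [0.012,0,0],
    [0.018,-0.003,0],
    [0.024,-0.005,0],
    [0.028,-0.005,0],
    [0.032,-0.005,0],
    [0.036,-0.005,0],
    [0.036,-0.005,0]
  ],
  "rotation": [
    [0,0,0],
    [0,0,0],
    [0,0,0],
    [0,0,0],
    [0,0,0],
    [0,0,0],
    [0,0,0],
    [0,0,0]
  ]
}}

```text
clock: 4.2
eef_pos: [0.4972, -0.0534, 0.1688]
tool_rot: [0.999, 0.047, 0.0, 0.0]
ft_force: [-0.1, -0.4, 0.7]
grip_width: 0.0001
grasp_force: 0.0
```

Run:
```python
from h import *
np.set_printoptions(precision=4,suppress=True)
w=shot('wrist','w3');o=bot.get_obs();print(o['clock'],o['eef_pos'],o['ft_force'])
cv2.imwrite('pics/m3.png',cv2.resize(w['image'][110:300,20:320],(800,507),interpolation=cv2.INTER_CUBIC)[:,:,::-1])
```

```text
4.25 [ 0.4972 -0.0535  0.1688] [-0.6972 -0.1148  0.0098]
```

View pics/m3.png

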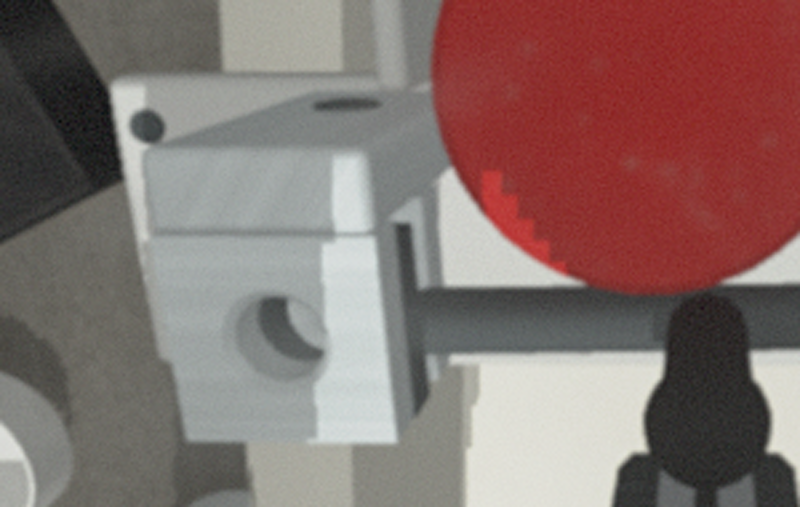

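The eye hole shows through the fork hole at (280,335), with no stop force yet. I'll push slowly until the stop is felt.

Call:
{"op": "drive_tool", "data": {
  "slide": [
    [0.002,0,0],
    [0.004,0,0],
    [0.006,0,0],
    [0.008,0,0],
    [0.01,0,0],
    [0.012,0,0],
    [0.012,0,0],
    [0.012,0,0]
  ],
  "rotation": [
    [0,0,0],
    [0,0,0],
    [0,0,0],
    [0,0,0],
    [0,0,0],
    [0,0,0],
    [0,0,0],
    [0,0,0]
  ]
}}

```text
clock: 5.25
eef_pos: [0.4994, -0.0532, 0.1687]
tool_rot: [0.999, 0.047, -0.001, -0.0]
ft_force: [-3.9, -1.2, 1.7]
grip_width: 0.0001
grasp_force: 2.0
```

Call:
{"op": "drive_tool", "data": {
  "slide": [
    [0.001,0,0],
    [0.002,0,0],
    [0.003,0,0],
    [0.004,0,0],
    [0.004,0,0],
    [0.004,0,0],
    [0.004,0,0],
    [0.004,0,0]
  ],
  "rotation": [
    [0,0,0],
    [0,0,0],
    [0,0,0],
    [0,0,0],
    [0,0,0],
    [0,0,0],
    [0,0,0],
    [0,0,0]
  ]
}}

```text
clock: 6.25
eef_pos: [0.4995, -0.0531, 0.1686]
tool_rot: [0.999, 0.047, -0.001, 0.0]
ft_force: [-7.4, -0.3, 4.2]
grip_width: 0.0003
grasp_force: 3.6
```

Run:
```python
from h import *
np.set_printoptions(precision=4,suppress=True)
o=bot.get_obs();p=o['eef_pos'];print(o['clock'],p,o['ft_force'])
w=shot('wrist','w4')
# pose over pin, hover z .20, in tool units
M=R.from_quat(o['tool_rot']);print(M.as_matrix()[:,0])
print('to hover',tomove(np.array([.594,.256,.215])-p), 'cam off', M.inv().apply(w['xyz']-p))
print(np.degrees((M.inv()*R.from_quat(w['orientation'])).as_rotvec()))
```

```text
6.25 [ 0.4995 -0.0531  0.1686] [-7.3955 -0.262   4.2327]
[ 0.9956  0.0935 -0.0029]
to hover [ 0.4914 -1.1958 -0.1868] cam off [ 0.0805  0.0002 -0.1432]
[117.4328 117.4447  18.8841]
```

Run:
```python
from h import *
np.set_printoptions(precision=3,suppress=True)
c=load('top0');U,V=np.meshgrid(np.arange(100,300),np.arange(60,260));uv=np.c_[U.ravel(),V.ravel()]
P=atdepth(c,uv)
m=(P[:,2]>.13)&(P[:,1]>.0)&(P[:,0]>.52)&(P[:,0]<.85)
for x in np.arange(.52,.85,.03):
  q=P[m&(abs(P[:,0]-x)<.015)]
  if len(q): print('%.2f'%x,[('%.2f'%y,round(float(q[abs(q[:,1]-y)<.015][:,2].max()),2)) for y in np.arange(.02,.42,.03) if (abs(q[:,1]-y)<.015).any()])
```

```text
0.55 [('0.02', 0.17), ('0.05', 0.17)]
0.58 [('0.02', 0.14)]
0.61 [('0.02', 0.14)]
0.67 [('0.08', 0.15), ('0.11', 0.16)]
0.70 [('0.05', 0.17), ('0.08', 0.23), ('0.11', 0.23), ('0.14', 0.16)]
0.73 [('0.05', 0.17), ('0.08', 0.23), ('0.11', 0.23), ('0.14', 0.17)]
0.76 [('0.05', 0.16), ('0.08', 0.17), ('0.11', 0.22), ('0.14', 0.16)]
0.79 [('0.14', 0.15), ('0.17', 0.15)]
0.82 [('0.11', 0.16), ('0.14', 0.25), ('0.17', 0.25), ('0.20', 0.2)]
```

Call:
{"op": "drive_tool", "data": {
  "slide": [
    [-0.04,0,0],
    [-0.1,0,0],
    [-0.12,0,-0.08],
    [-0.12,0,-0.2],
    [-0.1,-0.05,-0.3],
    [-0.06,-0.15,-0.35],
    [-0.03,-0.28,-0.36],
    [0,-0.4,-0.36]
  ],
  "rotation": [
    [0,0,0],
    [0,0,0],
    [0,0,0],
    [0,0,0],
    [0,0,0],
    [0,0,-0.05],
    [0,0,-0.1],
    [0,0,-0.15]
  ],
  "gripper": 0.6
}}

```text
clock: 7.3
eef_pos: [0.4918, 0.0472, 0.2595]
tool_rot: [0.996, 0.084, 0.001, -0.0]
ft_force: [-0.2, -0.5, -0.3]
grip_width: 0.0515
grasp_force: 0.0
```

Call:
{"op": "drive_tool", "data": {
  "slide": [
    [0.05,-0.07,0],
    [0.14,-0.19,0],
    [0.25,-0.35,0],
    [0.37,-0.52,0],
    [0.47,-0.66,0.08],
    [0.52,-0.73,0.18],
    [0.54,-0.756,0.3],
    [0.54,-0.756,0.36]
  ],
  "rotation": [
    [0,0,0],
    [0,0,-0.1],
    [0,0,-0.2],
    [0,0,-0.3],
    [0,0,-0.4],
    [0,0,-0.5],
    [0,0,-0.52],
    [0,0,-0.52]
  ]
}}

```text
clock: 8.3
eef_pos: [0.5923, 0.2555, 0.1661]
tool_rot: [0.977, 0.213, -0.002, 0.0]
ft_force: [-0.3, -0.7, 0.3]
grip_width: 0.0512
grasp_force: 0.0
```

Run:
```python
from h import *
np.set_printoptions(precision=4,suppress=True)
w=shot('wrist','w5');o=bot.get_obs();p=o['eef_pos'];print(o['clock'],p,o['tool_rot'])
U,V=np.meshgrid(np.arange(560),np.arange(420));im=w['image'].astype(int)
red=(im[...,0]>100)&(im[...,1]<60)&(im[...,2]<60);uv=np.c_[U[red],V[red]]
P=atdepth(w,uv);m=(abs(P[:,0]-.594)<.04)&(abs(P[:,1]-.256)<.04)
t=P[m&(P[:,2]>P[m][:,2].max()-.004)];print(m.sum(),P[m][:,2].min(),P[m][:,2].max(),'top mean',t.mean(0),(t.max(0)+t.min(0))/2,np.ptp(t,axis=0))
cc=proj(w,[[.594,.256,.11]])[0];print(cc)
cv2.imwrite('pics/m5.png',w['image'][:,:,::-1])
```

```text
8.35 [0.5916 0.2547 0.1648] [ 0.9771  0.2125 -0.0028  0.0007]
822 0.07590315932741365 0.11534929917708348 top mean [0.5993 0.2618 0.1133] [0.5986 0.2619 0.1134] [0.0151 0.0155 0.004 ]
[284.6072 235.3641]
```

View pics/m5.png

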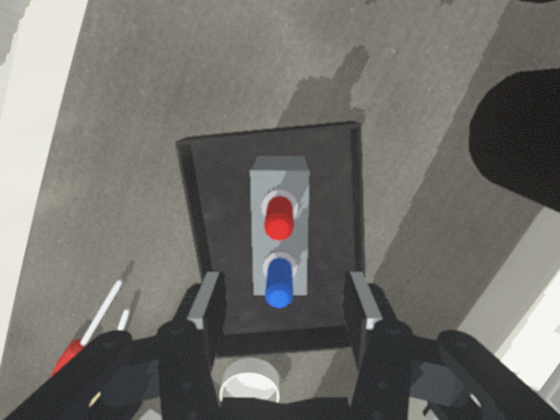

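The red pin's handle top is at (279,231) and its flange at (280,207). The blue pin's top is at (278,297). The open fingers straddle the line between them.

Run:
```python
from h import *
np.set_printoptions(precision=4,suppress=True)
w=load('w5');o=bot.get_obs();p=o['eef_pos'];print(p)
im=w['image'].astype(int);red=(im[...,0]>100)&(im[...,1]<70)&(im[...,2]<70)
red[:190]=0;red[245:]=0;red[:,:255]=0;red[:,305:]=0
v,u=np.nonzero(red);print(u.min(),u.max(),v.min(),v.max(),u.mean())
blu=(im[...,2]>100)&(im[...,0]<70);vb,ub=np.nonzero(blu);print('b',ub.min(),ub.max(),vb.min(),vb.max())
top=atz(w,[[ (u.min()+u.max())/2, v.max()-14.5]],.113)[0]
tb=atz(w,[[ (ub.min()+ub.max())/2, vb.max()-14.5]],.113)[0]
fl=atz(w,[[280,207]],.071)[0]
print(top,tb,np.linalg.norm(top-tb),fl)
for P in(top,fl): print('slide',tomove(np.r_[P[:2],.080]-p))
```

```text
[0.5916 0.2547 0.1648]
265 292 197 238 278.96153846153845
b 265 293 259 308
[0.6003 0.2627 0.113 ] [0.5586 0.2436 0.113 ] 0.04591186627215075 [0.5977 0.2611 0.071 ]
slide [ 0.0471 -0.015   0.3389]
slide [ 0.0349 -0.0135  0.339 ]
```

Call:
{"op": "drive_tool", "data": {
  "slide": [
    [0.03,-0.015,0.02],
    [0.042,-0.015,0.08],
    [0.042,-0.015,0.16],
    [0.042,-0.015,0.24],
    [0.042,-0.015,0.3],
    [0.042,-0.015,0.33],
    [0.042,-0.015,0.339],
    [0.042,-0.015,0.339]
  ],
  "rotation": [
    [0,0,0],
    [0,0,0],
    [0,0,0],
    [0,0,0],
    [0,0,0],
    [0,0,0],
    [0,0,0],
    [0,0,0]
  ]
}}

```text
clock: 9.35
eef_pos: [0.6014, 0.2634, 0.0846]
tool_rot: [0.977, 0.213, 0.001, -0.0]
ft_force: [-0.0, 0.1, -0.3]
grip_width: 0.0512
grasp_force: 0.0
```

Call:
{"op": "drive_tool", "data": {
  "slide": [
    [0,0,0],
    [0,0,0],
    [0,0,0],
    [0,0,0],
    [0,0,0],
    [0,0,0],
    [0,0,0],
    [0,0,0]
  ],
  "rotation": [
    [0,0,0],
    [0,0,0],
    [0,0,0],
    [0,0,0],
    [0,0,0],
    [0,0,0],
    [0,0,0],
    [0,0,0]
  ],
  "gripper": 0.1
}}

```text
clock: 10.35
eef_pos: [0.6015, 0.2635, 0.0849]
tool_rot: [0.977, 0.213, 0.001, -0.0]
ft_force: [-0.4, -0.7, 4.8]
grip_width: 0.0163
grasp_force: 58.9
```

Gripped: 59 N at 16 mm opening. I'll lift straight up.

Call:
{"op": "drive_tool", "data": {
  "slide": [
    [0,0,-0.04],
    [0,0,-0.12],
    [0,0,-0.25],
    [0,0,-0.4],
    [0,0,-0.55],
    [0,0,-0.67],
    [0,0,-0.74],
    [0,0,-0.76]
  ],
  "rotation": [
    [0,0,0],
    [0,0,0],
    [0,0,0],
    [0,0,0],
    [0,0,0],
    [0,0,0],
    [0,0,0],
    [0,0,0]
  ]
}}

```text
clock: 11.35
eef_pos: [0.6012, 0.2634, 0.2753]
tool_rot: [0.977, 0.213, 0.001, -0.0]
ft_force: [-0.0, -0.1, -0.9]
grip_width: 0.0162
grasp_force: 58.6
```

Run:
```python
from h import *
np.set_printoptions(precision=4,suppress=True)
o=bot.get_obs();p=o['eef_pos'];print(o['clock'],p,o['tool_rot'],o['ft_force'],o['grip_width'])
print(tomove(np.array([.512,.019,p[2]])-p))
```

```text
11.35 [0.6012 0.2634 0.2753] [ 0.9771  0.2128  0.0008 -0.0002] [-0.0011 -0.1388 -0.9299] 0.01621943726198109
[-0.731   0.7407 -0.0012]
```

Call:
{"op": "drive_tool", "data": {
  "slide": [
    [-0.05,0.05,0],
    [-0.15,0.15,0],
    [-0.3,0.3,0],
    [-0.45,0.46,0],
    [-0.59,0.6,0],
    [-0.68,0.69,0],
    [-0.72,0.73,0],
    [-0.73,0.74,0]
  ],
  "rotation": [
    [0,0,0],
    [0,0,0],
    [0,0,0],
    [0,0,0],
    [0,0,0],
    [0,0,0],
    [0,0,0],
    [0,0,0]
  ]
}}

```text
clock: 12.35
eef_pos: [0.5117, 0.0189, 0.2736]
tool_rot: [0.977, 0.212, -0.0, -0.0]
ft_force: [-0.4, 0.1, -0.6]
grip_width: 0.0163
grasp_force: 58.6
```

Run:
```python
from h import *
np.set_printoptions(precision=4,suppress=True)
w=shot('wrist','w6');s=shot('side','s6');o=bot.get_obs();p=o['eef_pos'];print(o['clock'],p,o['tool_rot'])
f=proj(s,[[.51,.017,.2]])[0].astype(int);print(f, proj(w,[[.51,.017,.1655]]))
x,y=f
a=cv2.resize(w['image'][150:420,140:440],(450,405),interpolation=cv2.INTER_CUBIC)
b=cv2.resize(s['image'][max(0,y-90):y+70][:160,x-60:x+70],(329,405),interpolation=cv2.INTER_CUBIC)
cv2.imwrite('pics/m6.png',np.hstack([a,b])[:,:,::-1])
```

```text
12.45 [0.5121 0.0197 0.2737] [ 0.9771  0.213  -0.0002 -0.0002]
[218 153] [[285.8112 214.5629]]
```

View pics/m6.png

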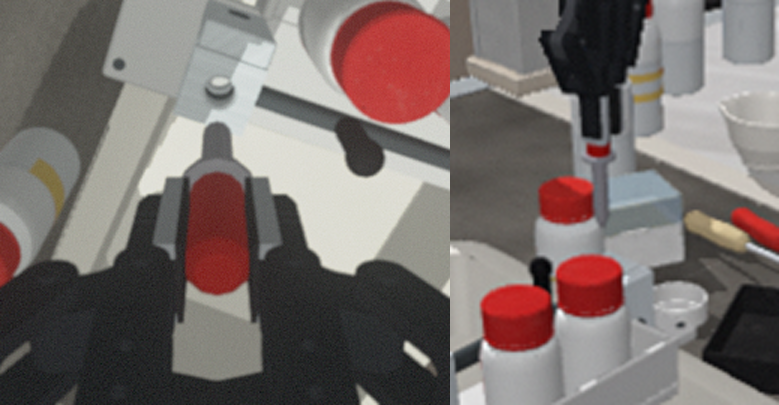

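In the left half (wrist), the fork hole is at crop (220,88), i.e. pixel (287,209), and the pin tip is at crop (217,125). The handle top is centred at crop (218,265), so the pin hangs straight in the fingers. I'll now work out the pin-to-hole offset in the wrist camera's own frame.

Run:
```python
from h import *
np.set_printoptions(precision=4,suppress=True)
w=load('w6');o=bot.get_obs();p=o['eef_pos'];M=R.from_quat(o['tool_rot'])
print('depth',atdepth(w,[[284,302],[285,328],[285,240],[285,250],[274,205],[300,215],[278,200]]))
zo=p[2]-.018
tip=atz(w,[[284.7,234]],zo-.056)[0];top=atz(w,[[285.3,327]],zo+.046)[0];sh=[240,250]
hole=atz(w,[[286.9,208.9]],.1655)[0]
for n,P in(('tip',tip),('top',top),('hole',hole)): print(n,P,'tool',M.inv().apply(P-p)*1e3)
a=cv2.resize(w['image'][185:265,240:340],(800,640),interpolation=cv2.INTER_CUBIC)[:600]
cv2.imwrite('pics/m7.png',a[:,:,::-1])
```

```text
depth [[0.5164 0.0211 0.2957]
 [0.5101 0.0178 0.3022]
 [0.5136 0.0193 0.2248]
 [0.5132 0.0192 0.238 ]
 [0.5133 0.0279 0.1661]
 [0.5147 0.0079 0.1681]
 [0.5181 0.0269 0.1668]]
tip [0.5079 0.017  0.1997] tool [-4.8907  0.7729 74.0005]
top [0.5102 0.0178 0.3017] tool [ -2.4895   0.9497 -28.    ]
hole [0.5143 0.0181 0.1655] tool [  1.336    2.3969 108.2097]
```

View pics/m7.png

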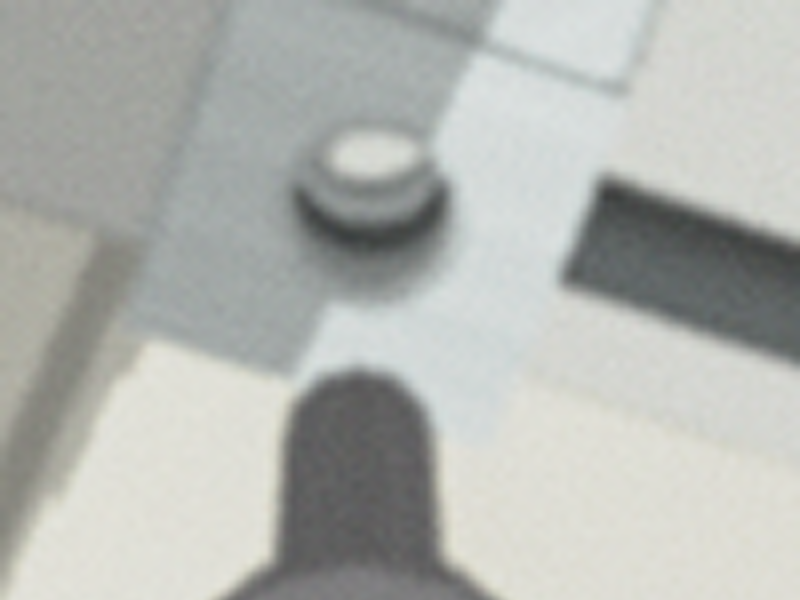

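Run:
```python
from h import *
np.set_printoptions(precision=2,suppress=True)
w=load('w6');o=bot.get_obs();p=o['eef_pos'];M=R.from_quat(o['tool_rot']);zo=p[2]-.018
t=lambda uv,z:M.inv().apply(atz(w,[uv],z)[0]-p)*1e3
print('shoulder axis',t([285.2,231],zo-.048)-[6,0,0],'top',t([285.3,327],zo+.046),'hole',t([286.4,211.4],.1655),t([286.4,211.4],.167))
# red handle rim rows
im=w['image'].astype(int);red=(im[...,0]>90)&(im[...,1]<60)&(im[...,2]<60);red[:, :255]=0;red[:,320:]=0;red[:260]=0
v,u=np.nonzero(red);print(u.min(),u.max(),v.min(),v.max()); print('near rim',t([285.3,v.max()],zo+.046)+[9,0,0])
```

```text
shoulder axis [-5.78  1.08 66.  ] top [ -2.49   0.95 -28.  ] hole [ -0.57   2.03 108.21] [ -0.09   2.03 106.71]
264 305 266 345
near rim [ -1.64   0.95 -28.  ]
```

Run:
```python
from h import *
np.set_printoptions(precision=2,suppress=True,linewidth=200)
w=load('w6');o=bot.get_obs();p=o['eef_pos'];M=R.from_quat(o['tool_rot']);zo=p[2]-.018
t=lambda uv,z:M.inv().apply(atz(w,[uv],z)[0]-p)*1e3
print('flange',t([285,255.4],zo+.004)-[13,0,0])
s=load('s6');ax=p+M.apply([-.0035,.001,0])
for dz in(.046,.004,-.01,-.02,-.03,-.04,-.05):
    P=np.r_[ax[:2],zo+dz];u,v=proj(s,[P])[0];g=s['image'][int(round(v)),int(u)-8:int(u)+10].astype(int)
    zz=s['z_map'][int(round(v)),int(u)-8:int(u)+10]
    k=zz<zz[5:13].min()+.02;cols=np.arange(int(u)-8,int(u)+10)[k]
    print(round(dz,3),u,v,'depth-cols',cols.min(),cols.max(),'mid-u',cols.mean()-u)
```

```text
flange [-5.39  0.9  14.  ]
0.046 215.93727897837357 103.7858698441192 depth-cols 209 221 mid-u -0.9372789783735698
0.004 217.02211184863148 124.77407348058534 depth-cols 211 223 mid-u -0.02211184863148219
-0.01 217.37505012559285 131.5718527700398 depth-cols 214 220 mid-u -0.3750501255928498
-0.02 217.62455234501402 136.3684863454495 depth-cols 215 220 mid-u -0.12455234501402401
-0.03 217.87191560340284 141.1167595862268 depth-cols 215 220 mid-u -0.37191560340284013
-0.04 218.1171616807157 145.8173169055283 depth-cols 215 220 mid-u -0.6171616807156965
-0.05 218.3603122308304 150.47079329309594 depth-cols 217 219 mid-u -0.3603122308304023
```

The side view shows the shank upright (drift under 0.5 px), with its axis at tool (-5.5, +1.0) mm. The fork hole is at (-0.3, +2.0) mm, so I shift by (5.2, 1.0) mm and lower the tip about 11 mm into the fork.

Call:
{"op": "drive_tool", "data": {
  "slide": [
    [0.015,0.004,0],
    [0.021,0.004,0.02],
    [0.021,0.004,0.06],
    [0.021,0.004,0.1],
    [0.021,0.004,0.125],
    [0.021,0.004,0.145],
    [0.021,0.004,0.165],
    [0.021,0.004,0.18]
  ],
  "rotation": [
    [0,0,0],
    [0,0,0],
    [0,0,0],
    [0,0,0],
    [0,0,0],
    [0,0,0],
    [0,0,0],
    [0,0,0]
  ]
}}

```text
clock: 13.45
eef_pos: [0.5171, 0.0203, 0.2289]
tool_rot: [0.977, 0.213, 0.0, 0.0]
ft_force: [0.1, -0.2, -0.3]
grip_width: 0.0159
grasp_force: 58.6
```

Run:
```python
from h import *
np.set_printoptions(precision=4,suppress=True)
w=shot('wrist','w8');o=bot.get_obs();p=o['eef_pos'];print(o['clock'],p,o['tool_rot'],o['ft_force'],o['ft_torque'],o['grip_width'])
a=cv2.resize(w['image'][160:280,200:360],(800,600),interpolation=cv2.INTER_CUBIC)
cv2.imwrite('pics/m8.png',a[:,:,::-1])
```

```text
13.5 [0.5169 0.0203 0.2284] [ 0.9771  0.2127 -0.0003 -0.0001] [-0.8157 -0.1071 -1.1263] [-0.043   0.0063  0.0169] 0.01576065791803174
```

No contact force, and by the numbers the tip is about 11 mm inside. I'll continue down.

Call:
{"op": "drive_tool", "data": {
  "slide": [
    [0,0,0.012],
    [0,0,0.024],
    [0,0,0.036],
    [0,0,0.048],
    [0,0,0.06],
    [0,0,0.072],
    [0,0,0.084],
    [0,0,0.09]
  ],
  "rotation": [
    [0,0,0],
    [0,0,0],
    [0,0,0],
    [0,0,0],
    [0,0,0],
    [0,0,0],
    [0,0,0],
    [0,0,0]
  ]
}}

```text
clock: 14.5
eef_pos: [0.517, 0.0204, 0.2063]
tool_rot: [0.977, 0.213, -0.0, -0.0]
ft_force: [0.4, 0.2, -0.2]
grip_width: 0.0164
grasp_force: 58.6
```

Run:
```python
from h import *
np.set_printoptions(precision=4,suppress=True)
w=shot('wrist','w9');o=bot.get_obs();p=o['eef_pos'];print(o['clock'],p,o['ft_force'],o['ft_torque'],o['grip_width'])
a=cv2.resize(w['image'][160:280,200:360],(800,600),interpolation=cv2.INTER_CUBIC)
cv2.imwrite('pics/m9.png',a[:,:,::-1])
```

```text
14.55 [0.5169 0.0204 0.2062] [-1.2014 -0.2017 -0.2068] [ 0.0491  0.0623 -0.0158] 0.0159925631631429
```

View pics/m9.png

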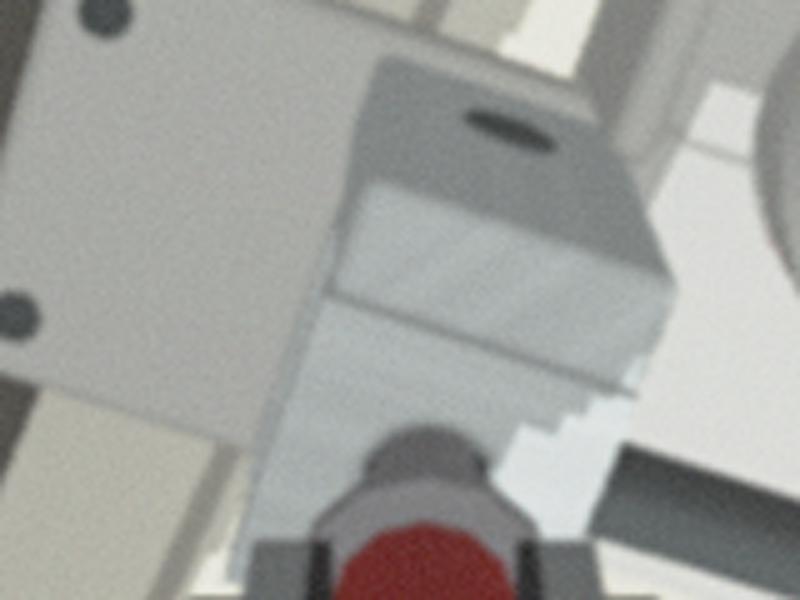

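The shank goes into the fork's upper plate at crop (425,450), with the flange above it at (425,510) and the bar lined up on the right. No force yet; about 22 mm to go. I'll press through the spring nose.

Call:
{"op": "drive_tool", "data": {
  "slide": [
    [0,0,0.012],
    [0,0,0.024],
    [0,0,0.036],
    [0,0,0.048],
    [0,0,0.058],
    [0,0,0.068],
    [0,0,0.074],
    [0,0,0.074]
  ],
  "rotation": [
    [0,0,0],
    [0,0,0],
    [0,0,0],
    [0,0,0],
    [0,0,0],
    [0,0,0],
    [0,0,0],
    [0,0,0]
  ]
}}

```text
clock: 15.55
eef_pos: [0.5163, 0.0204, 0.1874]
tool_rot: [0.977, 0.213, -0.001, -0.0]
ft_force: [-2.5, -0.0, -1.7]
grip_width: 0.0161
grasp_force: 58.6
```

Call:
{"op": "drive_tool", "data": {
  "slide": [
    [0,0,0.003],
    [0,0,0.006],
    [0,0,0.009],
    [0,0,0.012],
    [0,0,0.015],
    [0,0,0.018],
    [0,0,0.018],
    [0,0,0.018]
  ],
  "rotation": [
    [0,0,0],
    [0,0,0],
    [0,0,0],
    [0,0,0],
    [0,0,0],
    [0,0,0],
    [0,0,0],
    [0,0,0]
  ]
}}

```text
clock: 16.55
eef_pos: [0.5171, 0.0203, 0.1845]
tool_rot: [0.977, 0.213, 0.0, 0.0]
ft_force: [-4.9, -0.8, 4.9]
grip_width: 0.0159
grasp_force: 59.5
```

Call:
{"op": "drive_tool", "data": {
  "slide": [
    [0,0,0.002],
    [0,0,0.004],
    [0,0,0.006],
    [0,0,0.008],
    [0,0,0.008],
    [0,0,0.008],
    [0,0,0.008],
    [0,0,0.008]
  ],
  "rotation": [
    [0,0,0],
    [0,0,0],
    [0,0,0],
    [0,0,0],
    [0,0,0],
    [0,0,0],
    [0,0,0],
    [0,0,0]
  ]
}}

```text
clock: 17.55
eef_pos: [0.5172, 0.0203, 0.1845]
tool_rot: [0.977, 0.213, 0.001, 0.0]
ft_force: [-8.3, -0.5, 14.9]
grip_width: 0.0158
grasp_force: 60.5
```

The pin is seated: z holds at 0.1845 while the push rises to 15 N. I'll open the fingers, then retract upward.

Call:
{"op": "drive_tool", "data": {
  "slide": [
    [0,0,-0.002],
    [0,0,-0.004],
    [0,0,-0.004],
    [0,0,-0.004],
    [0,0,-0.004],
    [0,0,-0.004],
    [0,0,-0.004],
    [0,0,-0.004]
  ],
  "rotation": [
    [0,0,0],
    [0,0,0],
    [0,0,0],
    [0,0,0],
    [0,0,0],
    [0,0,0],
    [0,0,0],
    [0,0,0]
  ],
  "gripper": 0.5
}}

```text
clock: 18.55
eef_pos: [0.5171, 0.0204, 0.1826]
tool_rot: [0.977, 0.213, 0.0, 0.0]
ft_force: [-0.4, 0.1, 0.1]
grip_width: 0.0425
grasp_force: 0.0
```

Call:
{"op": "drive_tool", "data": {
  "slide": [
    [0,0,-0.02],
    [0,0,-0.06],
    [0,0,-0.12],
    [0,0,-0.2],
    [-0.05,0,-0.28],
    [-0.12,0,-0.34],
    [-0.18,0,-0.36],
    [-0.2,0,-0.36]
  ],
  "rotation": [
    [0,0,0],
    [0,0,0],
    [0,0,0],
    [0,0,0],
    [0,0,0],
    [0,0,0],
    [0,0,0],
    [0,0,0]
  ]
}}

```text
clock: 19.55
eef_pos: [0.4707, -0.0009, 0.273]
tool_rot: [0.977, 0.212, 0.0, 0.0]
ft_force: [-0.8, -0.1, -0.4]
grip_width: 0.0424
grasp_force: 0.0
```

Run:
```python
from h import *
np.set_printoptions(precision=4,suppress=True)
w=shot('wrist','w10');s=shot('side','s10');o=bot.get_obs();print(o['clock'],o['eef_pos'],o['ft_force'],o['grip_width'])
u,v=proj(w,[[.513,.018,.18]])[0].astype(int);x,y=proj(s,[[.513,.018,.18]])[0].astype(int);print(u,v,x,y)
v0=max(0,min(v-70,280));u0=max(0,min(u-90,380))
a=cv2.resize(w['image'][v0:v0+140,u0:u0+180],(450,350),interpolation=cv2.INTER_CUBIC)
b=cv2.resize(s['image'][y-50:y+50,x-50:x+50],(350,350),interpolation=cv2.INTER_CUBIC)
cv2.imwrite('pics/m10.png',np.hstack([a,b])[:,:,::-1]);print(u0,v0)
U,V=np.meshgrid(np.arange(560),np.arange(420));im=w['image'].astype(int)
red=(im[...,0]>100)&(im[...,1]<60)&(im[...,2]<60);uv=np.c_[U[red],V[red]]
P=atdepth(w,uv);m=(abs(P[:,0]-.513)<.03)&(abs(P[:,1]-.018)<.03);q=P[m];t=q[q[:,2]>np.percentile(q[:,2],60)]
print(m.sum(),np.percentile(q[:,2],[2,50,90,98]),np.median(t,axis=0),'expected top',.1655+.046)
ys=s['image'].astype(int);U,V=np.meshgrid(np.arange(560),np.arange(420));r=(ys[...,0]>90)&(ys[...,1]<60)&(ys[...,2]<60)&(abs(U-x)<25)&(abs(V-y)<35)
q=atdepth(s,np.c_[U[r],V[r]]);k=(abs(q[:,0]-.513)<.02)&(abs(q[:,1]-.018)<.02);print(k.sum(),np.percentile(q[k][:,2],[1,5,95,99]))
for P in([.5127,.018,.2115],[.5127,.018,.1695]): print(proj(s,[P]))
print(U[r][k].min(),U[r][k].max(),V[r][k].min(),V[r][k].max())
```

```text
19.65 [ 0.4708 -0.0007  0.2722] [ 0.1256 -0.3479  0.166 ] 0.043006155830472105
284 150 220 162
194 80
651 [0.2095 0.2134 0.2146 0.2151] [0.5148 0.0188 0.2142] expected top 0.21150000000000002
142 [0.1785 0.1817 0.2159 0.2168]
[[219.6007 148.2015]]
[[220.5773 167.3762]]
217 224 146 165
```

View pics/m10.png

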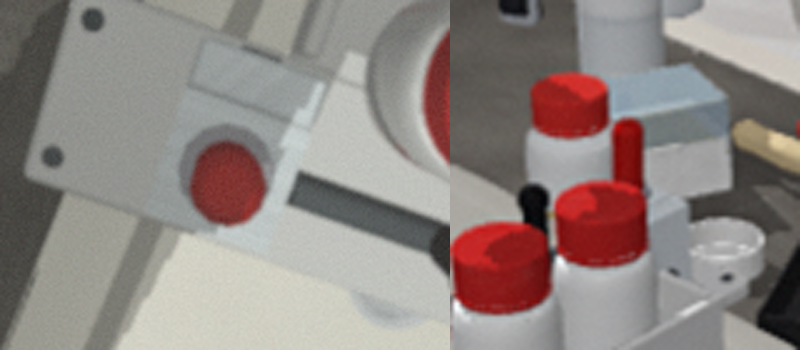

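Viewed: the red pin stands upright on the fork at wrist crop (225,180), its flange around it and the bar lined up at (340,200). I'll check the height above the plate and the tilt within this same image.

Run:
```python
from h import *
np.set_printoptions(precision=4,suppress=True)
w=load('w10')
def box(x0,x1,y0,y1):
    U,V=np.meshgrid(np.arange(x0,x1),np.arange(y0,y1)); q=atdepth(w,np.c_[194+U.ravel()/2.5,80+V.ravel()/2.5]);return np.median(q,axis=0)
print('plate',box(165,180,170,205),box(270,280,195,210),box(200,220,125,130),box(250,265,230,240))
print('handle top',box(212,245,175,205),'flange',box(186,192,160,175),box(210,240,130,135))
# axis: top disc centre & flange centre by ray
zt=box(165,180,170,205)[2]
print(atz(w,[[194+228/2.5,80+187/2.5]],zt+.046), 'flange far/left edges',atz(w,[[194+227/2.5,80+125/2.5],[194+180/2.5,80+170/2.5],[194+274/2.5,80+170/2.5]],zt+.004))
```

```text
plate [0.5027 0.0299 0.1678] [0.5106 0.0025 0.1673] [0.5219 0.0272 0.1696] [0.5003 0.003  0.1676]
handle top [0.515  0.0188 0.2141] flange [0.5102 0.0281 0.1722] [0.5226 0.0231 0.1721]
[[0.5155 0.019  0.2138]] flange far/left edges [[0.5245 0.0233 0.1718]
 [0.5085 0.0298 0.1718]
 [0.5189 0.0069 0.1718]]
```

The checks agree:
- **Height:** the handle top is 46.5 mm above the plate (46 expected).
- **Seat:** the flange top is level at +4.5 mm on the two sides measured (4 expected).
- **Robot:** it is clear of everything.

I'm handing the job in.

```bash
python3 -c "
from workcell import bot
print(bot.job_done())"
```

```text
the job is handed in; nothing more can be done
None
```

The job is handed in: the gate is pushed against its stop, the red pin is seated through fork and eye and let go, and I saw no disturbance to the blue pin or the bottles; the system gave no verdict on the result.

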